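# Load and close the vibratory polishing bowl in a clock workshop

### The job

Tip the brass clock parts from the grey tote into the blue polishing bowl and stand the empty tote back upright on the bench. Then close the bowl: push the lid's sleeve gently down over the bowl's centre spigot until it is fully home and the lid lies flat on the rim, and leave everything else on the bench where it is.

Things in the scene. Friction and masses are not known exactly. Their poses are not given: they have to be found in the camera images.
- tumbler: Vibratory polishing bowl, fixed: round grey motor base (190 mm across), springs, and an open blue bowl, 200 mm outside diameter at the rim, wall 5 mm, inside floor 94 mm and rim 173 mm above the bench. From a blue cone in its middle (radius 36 mm at the floor, 18 mm at its top, 25 mm below the rim) rises a steel spigot. Origin: centre of the underside, on the bench; z up along the spigot.
- bowl_rim (a point): Centre of the bowl's mouth, on the spigot's axis at rim height (173 mm above the bench). z up.
- spigot_tip (a point): Top of the spigot: upright steel post, 30 mm diameter, its last 7 mm tapered to 20 mm, standing 70 mm above the rim (243 mm above the bench). Three small brass bow springs, crests 40 mm above the rim, grip the sleeve's bore: from there down the lid stays where it is let go and takes a steady push of up to about 10 N until it is home.
- lid: The bowl's lid, about 0.22 kg, flat on the bench, right way up: orange disc 200 mm diameter, 6 mm thick; from its centre a black tube (the sleeve) stands up, 46 mm outside diameter, bore 33 mm open right through, top 65 mm above the disc's underside; grip it there from above. Origin: centre of the disc's underside, z up. Home, the disc lies on the rim and the spigot shows 5 mm above the sleeve.
- sleeve_top (a point): Centre of the sleeve's open top end, 65 mm above the lid's underside.
- tote: Grey plastic parts tote, about 0.22 kg empty, 160 mm long (x), 108 mm wide (y). Flat floor 4 mm thick from x = -72 to +32 mm, then a ramp rising 18 mm to an open lip at x = +88 mm; walls 50 mm high (40 mm beside the ramp). Parts slide out over the lip once its +x end is tipped down some 55 to 70 degrees. Origin: on the underside, below the handle; x towards the lip, z up.
- tote_handle (a point): Centre of the tote's bar handle: round wooden bar along the tote's y, 22 mm diameter, 100 mm clear length between its posts, its axis 100 mm above the tote's underside; grip it from above, or tilted, with the fingers closing along the tote's x.
- tote_lip (a point): Middle of the tote's pouring lip, upper edge of the ramp: 88 mm ahead of the handle (tote +x), 22 mm above the tote's underside.
- barrel1: Brass mainspring barrel, one of two, upright in the tote: drum 32 mm diameter on a 38 mm toothed foot, 30 mm high, 0.06 kg. Origin: centre of the foot's underside.
- barrel2: Brass mainspring barrel, one of two, upright in the tote: drum 32 mm diameter on a 38 mm toothed foot, 30 mm high, 0.06 kg. Origin: centre of the foot's underside.
- pillar1: Brass movement pillar, one of two, lying across the tote: turned rod 18 mm diameter, 60 mm long along its y, 0.06 kg. Origin: 9 mm below the middle of its axis as first laid down (on its surface).
- pillar2: Brass movement pillar, one of two, lying across the tote: turned rod 18 mm diameter, 60 mm long along its y, 0.06 kg. Origin: 9 mm below the middle of its axis as first laid down (on its surface).
- tin: Bystander: round yellow polish tin with brass lid, 79 mm diameter, 46 mm high. Origin: centre of the underside.
- great_wheel: Bystander: brass clock wheel lying flat, 86 mm diameter, its steel arbor up, 40 mm high. Origin: centre of the underside.
- oil_jar: Bystander: amber glass jar with black cap, 60 mm diameter, 95 mm high. Origin: centre of the underside.
- driver_block: Bystander: wooden block 70 x 70 x 85 mm with screwdrivers standing in it, 210 mm high in all. Origin: centre of the underside.
- movement: Bystander: brass clock movement (two plates 115 mm wide along y, 50 mm apart along x) standing on a dark round cup, 166 mm high in all. Origin: centre of the underside.
- tub: Bystander: white plastic tub with blue lid, 91 x 126 x 63 mm high. Origin: centre of the underside.
- screwdriver: Bystander: screwdriver, 180 mm long, lying on the bench along its own x.
Mind the look-alikes: they are no part of the job. There is more than one size of the lid; the one meant has the size given above.

How it is judged:
By the outcome, as a careful person would: the job done as asked, in the order asked, and still so for the second after the job is handed in, with the robot touching nothing.
It also fails if it takes over 72 s, if anything falls off the work surface, if the arm or the gripper's body presses on something with over 40 N, if the wrist force passes 120 N, or if a joint passes its speed limit or range.

### The arm

A 6-joint arm with a two-finger parallel gripper is mounted at the origin on the work surface. World frame = base frame: x ahead of the robot, y to its left, z up, the work surface at z = 0. Lengths are in mm, angles in rad, forces in N, time in s.
With the tool pointing down it reaches from about 350 to 850 mm from the base axis. Payload 8.1 kg.
Tool frame: the origin (TCP) lies midway between the tips of the shut fingers; the grasp point (between the pads) lies 19 mm behind it (arm.grip_depth is the distance from the TCP to the grasp point, in mm); z points along the fingers, y is the line along which they close (so a half turn about z gives the same grasp; the last joint's range is limited). The gripper opens to 93 mm and grips with 3 to 60 N. Pads are 15 mm wide; open, the fingers measure 128 mm over their backs; the gripper's body (75 mm by 188 mm) begins 65 mm behind the grasp point.
Start: joints at [-1.237, 0.13, 1.488, -0, 1.523, -0.085], TCP at [244.018, -548.142, 218.635] pointing down, gripper open.
Joint ranges: [-2.96, 2.96], [-0.89, 2.26], [0.02, 2.5], [-1.34, 4.48], [0, 2.73], [-2.66, 2.66]. Speed limits (rad/s): [2.39, 2.39, 2.79, 3.14, 3.14, 3.14].

### API

Orientations are given as [roll, pitch, yaw] about the fixed x, y, z axes, in that order (R = Rz(yaw) Ry(pitch) Rx(roll)).
In Python, from cell import arm gives the robot as it stands.
- The arm moves only by the tool apply_moves, never from a script. Its argument "targets" is a list that holds one entry, the list of rows, each a list of 7 numbers: the shift along the tool's x, y, z normalised to -1 to 1, where 1 is 30 cm, then the turn, a rotation vector about the tool's x, y, z normalised to -1 to 1, where 1 is 2 rad, then the opening, from 0 (shut) to 1 (fully open). In form: [[[dx, dy, dz, wx, wy, wz, grip], ...]]. A call has 1 to 12 rows; each row is the pose to reach, as a shift and turn from the pose commanded when the call began, along the tool's axes at that moment; what a row does not reach only later rows make up. A row lasts 1/12 s, in which the tool goes at most 41.7 mm and 7.16 degrees, less where a joint would pass 70% of its speed; a pose out of reach is approached as far as the arm can. A call with a number of a shift or a turn outside -1 to 1 is refused whole. A call with a gripper value outside its range is refused whole. The fingers move at their own pace and stop on an object; "newtons" is the grip in N (left out, the last holds). Time passes only in rows, so rows that repeat a pose let the fingers close. It gives the time, the measured TCP pose, the force, the opening and the grip force at its end, in the units of the state.
- arm.observe(): the state, without advancing time (a new reading comes with each control period).
- arm.read_camera(name): name is "side" or "top" or "wrist"; returns (picture, depth): 384x512x3 uint8, red, green, blue; 384x512 float32, mm along the optical axis (not along the pixel's ray), 0 where there is no reading.
- arm.camera_params(name): a dict with "camera_matrix" (3x3 intrinsics, pixels), "xyz" and "attitude" of the camera in the world. Camera axes: x right, y up, looking along -z (the intrinsics and any distortion apply to the point x, -y, -z); pixel columns grow to the right and rows downward; lengths in mm; the calibration is good to about 2 mm. The wrist camera is an equidistant fisheye: a pixel r from the principal point sees the ray r / f radians off the axis. A picture is of the moment at which its call begins: read the wrist's pose just before it. camera_params takes no time and is no camera call; for the wrist camera it gives the pose at the moment of the call.
- arm.hand_in(): hands the job in; it is judged then, once.
Trained networks look in the newest picture that a camera, given by its name, has taken for a name from the list of things; names that differ only in an ending like _2 or _b are one class to them, and where a whole thing is asked for, a point or a joint stands for the part that bears it (a point fixed in the world has none). Each returns a list of dicts, best first, with "conf" (0 to 1); they miss things now and then, are a little off and sometimes report something else, mostly with a low value. They report only what shows in the picture. A call takes as long as a camera call. They do not tell look-alikes from the thing itself.
- arm.find_in(camera, thing): "location" ([column, row] in pixels, amid what is visible of it).
- arm.silhouettes(camera, thing): "pixels" (384x512 bool, what is visible of it) and "location" ([column, row] in pixels, amid what is visible of it).
- arm.pinpoint(camera, thing): "location" ([column, row] in pixels: a listed point, or the origin of a listed thing).
The state is a dict: "time": time; "qpos": joint angles; "qd": joint speeds; "tau": joint torques, N m; "position": TCP position; "ee_rot": TCP orientation; "ft_force": force on the tool from outside, world axes, zero at the start; "moment": the same for the moment, N m; "opening": opening from 0.0 (shut) to 1.0 (fully open); "grasp_force": force on a finger pad.
Only numpy, scipy, OpenCV 4.12 (cv2) and the standard library are available. Lean on these libraries where they do the work, as an engineer would, in place of code of your own. Each camera call takes 0.05 s, during which the arm holds its last target. There are 200 camera calls.

## Working session

There is one attempt and no reset: what is moved stays moved. The work goes in short steps, Python scripts to look and compute and a tool call to move; the robot and the scene stay as the last step left them, time stands still between calls to the robot, and variables do not carry over. Pictures are saved under pics/ and viewed, at most 12 in all, crops included, and the job is handed in when it is done.

Besides the shell and the picture viewer there is one more tool, called after "Emit:" as a command line: name --argument value ..., lists and objects as JSON in quotes. apply_moves: Moves the arm, as the interface text tells. Its arguments: {"type":"object","properties":{"targets":{"type":"array"},"newtons":{"type":"number"}},"required":["targets"]}

```bash
mkdir -p pics; ls
cat > h.py <<'E'
import numpy as np, cv2
from cell import arm
from scipy.spatial.transform import Rotation as R
def rot(a):
    a=np.array(a,float)
    return a if a.shape==(3,3) else (R.from_quat(a).as_matrix() if a.size==4 else R.from_euler('xyz',a).as_matrix())
def ray(p,uv):
    K=np.array(p['camera_matrix']); return np.array([(uv[0]-K[0,2])/K[0,0],-(uv[1]-K[1,2])/K[1,1],-1.])
def world(p,uv,d): return np.array(p['xyz'])+rot(p['attitude'])@(ray(p,uv)*d)
def atz(p,uv,z):
    r=rot(p['attitude'])@ray(p,uv); o=np.array(p['xyz']); return o+r*(z-o[2])/r[2]
def cloud(p,dep):
    K=np.array(p['camera_matrix']); v,u=np.mgrid[:dep.shape[0],:dep.shape[1]]
    c=np.stack([(u-K[0,2])/K[0,0]*dep,-(v-K[1,2])/K[1,1]*dep,-dep],-1)
    return c@rot(p['attitude']).T+np.array(p['xyz'])
def save(n,img,s=1): cv2.imwrite('pics/'+n,cv2.resize(img[:,:,::-1],None,fx=s,fy=s,interpolation=cv2.INTER_CUBIC))
E
python3 - <<'E'
from h import *
ims=[]
for c in ['top','side']:
    im,d=arm.read_camera(c); p=arm.camera_params(c); ims.append(im); np.savez(c+'0.npz',im=im,d=d); print(c,p)
    for t in ['lid','sleeve_top','tote','tote_handle','tote_lip','tumbler','bowl_rim','spigot_tip','tin','great_wheel','oil_jar','driver_block','movement','tub','screwdriver']:
        print(t,end=' ')
        for r in arm.pinpoint(c,t)[:3]:
            uv=r['location']; u,v=int(round(uv[0])),int(round(uv[1])); dd=d[v,u] if 0<=u<512 and 0<=v<384 else 0
            print(np.round(uv,1),round(r['conf'],2),world(p,uv,dd).round(0),end=';')
        print()
    save(c+'0.png',im,1.5)
print(arm.observe())
E
```

```text
pics
top {'camera_matrix': array([[453.18321354,   0.        , 258.58563618],
       [  0.        , 453.18321354, 180.80252478],
       [  0.        ,   0.        ,   1.        ]]), 'xyz': array([ 206.33002159,    9.90796053, 1692.6821926 ]), 'attitude': array([ 0.18037671, -0.01337572, -1.59287757])}
lid [155.4 262.8] 0.89 [217. 366.  -3.];[173.8 198.2] 0.76 [445. 290.  60.];
sleeve_top [154.6 262.8] 0.81 [217. 369.  -3.];[173.6 195.1] 0.67 [466. 301.   3.];
tote [323.5 191.6] 0.98 [ 465. -261.   21.];
tote_handle [254.9 111.3] 0.73 [780. -11.  29.];[330.6 188.7] 0.71 [ 460. -272.  115.];
tote_lip [348.8 183.5] 0.92 [ 496. -361.    5.];
tumbler [257.3 153.4] 0.91 [595. -15. 108.];
bowl_rim [255.1 138.1] 0.71 [617.  -7. 233.];
spigot_tip 
tin [267.6 216. ] 0.81 [375. -49.  46.];
great_wheel [236.1 209.1] 0.62 [405.  66.  26.];
oil_jar 
driver_block [305.  139.5] 0.81 [ 649. -192.   86.];[259.4 132.3] 0.37 [633. -22. 245.];
movement [163.2 135.8] 0.85 [696. 343.   8.];[257.5 139.3] 0.37 [613. -15. 230.];
tub [343.6 135.4] 0.68 [ 671. -341.   54.];
screwdriver [253.8 110.4] 0.69 [794. 
[... 1480 characters left out ...]
 -33.  22.];
{'time': 1.6, 'qpos': array([-1.23739629e+00,  1.30400235e-01,  1.48818431e+00, -8.46020609e-06,
        1.52296514e+00, -8.54072475e-02]), 'qd': array([-1.18980746e-03, -7.60602014e-04,  6.96964092e-05,  1.49171903e-03,
        1.93203196e-03,  4.27837046e-04]), 'tau': array([-1.15696490e-03, -5.59743762e+01, -4.92050886e+01,  7.66749680e-02,
        2.23538582e-02, -8.95092717e-05]), 'position': array([ 244.02419306, -548.16190672,  218.64370421]), 'ee_rot': array([3.14155056e+00, 1.20850753e-05, 4.18807688e-01]), 'ft_force': array([0.16288673, 0.92686144, 0.82335842]), 'moment': array([-0.02685179, -0.02781769, -0.03255874]), 'grasp_force': 0.0, 'opening': 1.0014303727084408}
```

View pictures.

View pics/top0.png

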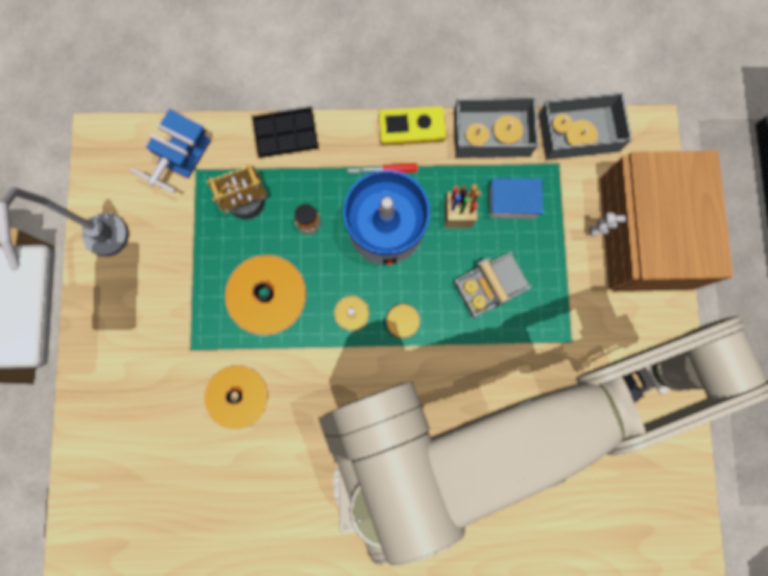

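View pics/side0.png

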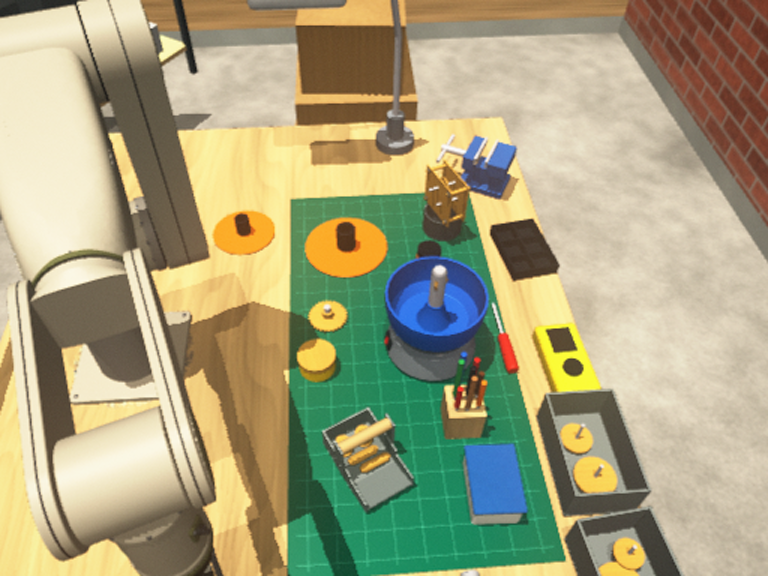

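```bash
cat > m.py <<'E'
from h import *
def circ(P):
    A=np.c_[2*P,np.ones(len(P))]; s=np.linalg.lstsq(A,(P**2).sum(1),rcond=None)[0]; return s[:2].round(1),round(float(np.sqrt(s[2]+s[0]**2+s[1]**2)),1)
def near(W,c,r,z0,z1):
    m=(np.hypot(W[...,0]-c[0],W[...,1]-c[1])<r)&(W[...,2]>z0)&(W[...,2]<z1); return m
if __name__=='__main__':
  for c in ['top','side']:
    f=np.load(c+'0.npz'); im=f['im']; d=f['d']; p=arm.camera_params(c); W=cloud(p,d); W[d==0]=9999
    hsv=cv2.cvtColor(im,cv2.COLOR_RGB2HSV)
    for nm,lo in [('big',(445,290)),('small',(217,366))]:
        m=near(W,lo,150,-15,30)&(hsv[...,0]>10)&(hsv[...,0]<23)&(hsv[...,1]>195)
        k,l,s,_=cv2.connectedComponentsWithStats(m.astype(np.uint8)); i=1+s[1:,4].argmax()
        cn=max(cv2.findContours((l==i).astype(np.uint8),0,1)[0],key=len)[:,0]
        h=cv2.convexHull(cn)[:,0].astype(float)
        print(c,nm,'area',s[i,4],circ(np.array([atz(p,q,6)[:2] for q in h])),'z',np.median(W[l==i][:,2]))
        m=near(W,lo,60,45,80); print('  sleeve pts',m.sum(),W[m].mean(0).round(0) if m.any() else '')
    m=near(W,(612,-12),130,168,180); print('rim',m.sum(),circ(W[m][:,:2]))
    m=near(W,(612,-12),60,190,250); print('spigot',m.sum(),W[m].min(0).round(),W[m].max(0).round(),W[m].mean(0).round(1))
    m=near(W,(612,-12),60,235,250); print('spigot top',m.sum(),W[m].mean(0).round(1))
    m=near(W,(467,-272),90,95,125); P=W[m]; print('handle',m.sum(),P.mean(0).round(1)); 
    if m.sum()>5:
        u=np.linalg.svd(P[:,:2]-P[:,:2].mean(0))[2][0]; t=(P[:,:2]-P[:,:2].mean(0))@u; print(' axis deg',np.degrees(np.arctan2(u[1],u[0])).round(1),t.min(),t.max(), 'mid',(P[:,:2].mean(0)+u*(t.min()+t.max())/2).round(1))
    for th in ['barrel1','pillar1','tote_lip']:
        arm.read_camera(c) if 0 else None
f=np.load('top0.npz')
from h import save
save('lids.png',np.hstack([f['im'][150:300,110:230]]),4)
E
python3 m.py
```

```text
top big area 32 (array([530.2, 332. ]), 19.8) z 5.681586506289364
  sleeve pts 80 [462. 290.  63.]
top small area 10 (array([228.7, 357.6]), 9.1) z 7.9216048482747965
  sleeve pts 36 [213. 358.  51.]
rim 263 (array([626.4, -15. ]), 95.1)
spigot 91 [611. -30. 190.] [641.  -0. 249.] [622.  -15.3 230.9]
spigot top 53 [626.1 -15.8 241.9]
handle 197 [ 468.6 -267.4  109.3]
 axis deg -153.4 -53.34829832000581 53.61243084998686 mid [ 468.4 -267.4]
side big area 1437 (array([460.4, 286.9]), 98.5) z 5.661784632126228
  sleeve pts 123 [460. 285.  58.]
side small area 768 (array([211.3, 354.9]), 74.5) z 3.9580557740940776
  sleeve pts 34 [209. 356.  49.]
rim 415 (array([623.1, -17.6]), 93.8)
spigot 187 [608. -35. 190.] [639.  -5. 247.] [621.6 -25.  223.2]
spigot top 70 [621.6 -21.  240.7]
handle 373 [ 465.3 -273.8  107.5]
 axis deg -154.1 -55.571679779620666 52.648973666759005 mid [ 466.6 -273.2]
```

View pics/lids.png

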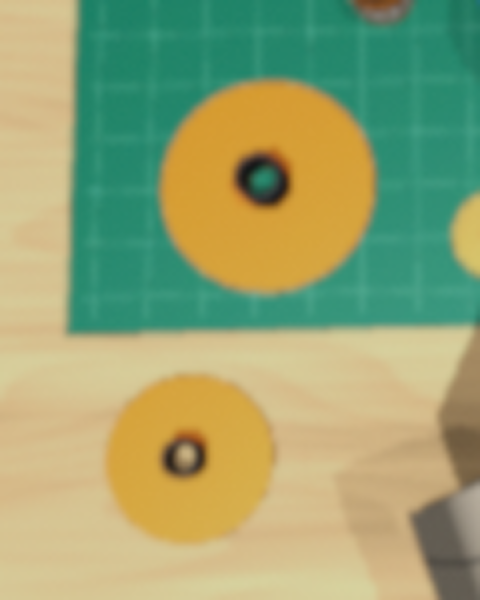

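The lid candidates are at top px (176,196) with r≈98.5 mm and (157,264) with r≈74.5 mm. The larger one on the mat fits the 200 mm description, and the crop confirms it. I'll do the tote first.

```bash
cat > pl.py <<'E'
from h import *
def tool(az,a):   # tool y along tote-x azimuth az (deg), tool axis pointing a deg forward of straight down
    x=np.array([np.cos(np.radians(az)),np.sin(np.radians(az)),0]); z=np.array([0,0,1.]); a=np.radians(a)
    zt=np.sin(a)*x-np.cos(a)*z; yt=np.cos(a)*x+np.sin(a)*z
    return np.c_[np.cross(yt,zt),yt,zt]
def rows(*targets,base=None):
    s=arm.observe(); P0,R0=base if base else (s['position'],rot(s['ee_rot']))
    P0=np.array(P0,float)
    for P,M in targets:
        d=R0.T@(np.array(P)-P0); w=R.from_matrix(R0.T@M).as_rotvec()
        print(np.r_[d/300,w/2].round(3).tolist(), 'rows',round(np.linalg.norm(d)/41.7,1),round(np.degrees(np.linalg.norm(w))/7.16,1))
def st():
    s=arm.observe(); print(round(s['time'],2),s['position'].round(1),s['ee_rot'].round(3),'F',s['ft_force'].round(1),'op',round(s['opening'],3),'g',round(s['grasp_force'],1),'q',s['qpos'].round(2))
H=np.array([467.5,-270,100.])
E
python3 - <<'E'
from pl import *
st(); T=tool(-64,45); g=H+19*T[:,2]
rows((g-T[:,2]*140,T),(g-T[:,2]*60,T),(g,T))
E
```

```text
1.6 [ 244.  -548.2  218.6] [3.142 0.    0.419] F [0.2 0.9 0.8] op 1.001 g 0.0 q [-1.24  0.13  1.49 -0.    1.52 -0.09]
[1.048, -0.829, 0.11, -0.393, 0.007, -0.017] rows 9.6 6.3
[1.054, -0.641, 0.299, -0.393, 0.007, -0.017] rows 9.1 6.3
[1.059, -0.499, 0.44, -0.393, 0.007, -0.017] rows 9.0 6.3
```

Emit:
apply_moves --targets '[[[0.5,-0.6,0,-0.2,0.003,-0.01,0.65],[0.5,-0.6,0,-0.2,0.003,-0.01,0.65],[0.5,-0.6,0,-0.2,0.003,-0.01,0.65],[0.5,-0.6,0,-0.2,0.003,-0.01,0.65],[0.98,-0.829,0.11,-0.393,0.007,-0.017,0.65],[0.98,-0.829,0.11,-0.393,0.007,-0.017,0.65],[0.98,-0.829,0.11,-0.393,0.007,-0.017,0.65],[0.98,-0.829,0.11,-0.393,0.007,-0.017,0.65],[0.98,-0.829,0.11,-0.393,0.007,-0.017,0.65],[0.98,-0.829,0.11,-0.393,0.007,-0.017,0.65],[0.98,-0.829,0.11,-0.393,0.007,-0.017,0.65],[0.98,-0.829,0.11,-0.393,0.007,-0.017,0.65]]]'

```text
time: 2.6
position: [403.2, -223.4, 190.2]
ee_rot: [2.352, -0.003, 0.455]
ft_force: [1.3, -0.7, -0.6]
opening: 0.647
grasp_force: 0.0
```

Run:
```python
from pl import *
st(); T=tool(-64,45); g=H+19*T[:,2]
rows((g-T[:,2]*100,T),(g-T[:,2]*60,T),(g,T))
im,d=arm.read_camera('wrist'); save('w1.png',im)
```

```text
2.6 [ 403.2 -223.4  190.2] [ 2.352 -0.003  0.455] F [ 1.3 -0.7 -0.6] op 0.647 g 0.0 q [-0.12 -0.79  2.47 -0.73  1.09  1.22]
[0.124, -0.048, 0.108, 0.002, -0.002, -0.001] rows 1.2 0.0
[0.124, -0.049, 0.241, 0.002, -0.002, -0.001] rows 2.0 0.0
[0.123, -0.049, 0.441, 0.002, -0.002, -0.001] rows 3.3 0.0
```

View pics/w1.png

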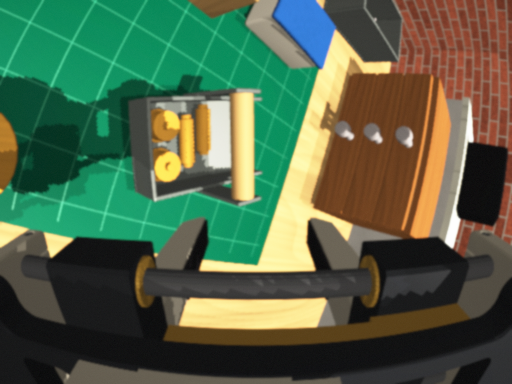

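Run:
```python
from pl import *
T=tool(-64,35); g=H+19*T[:,2]
rows((g-T[:,2]*70,T),(g,T))
```

```text
[0.097, 0.003, 0.221, 0.087, -0.006, 0.002] rows 1.7 1.4
[0.094, -0.038, 0.451, 0.087, -0.006, 0.002] rows 3.3 1.4
```

Emit:
apply_moves --targets '[[[0.095,0.003,0.22,0.087,-0.006,0.002,0.65],[0.095,0.003,0.22,0.087,-0.006,0.002,0.65],[0.095,0.003,0.22,0.087,-0.006,0.002,0.65],[0.095,0.003,0.22,0.087,-0.006,0.002,0.65],[0.095,0.003,0.22,0.087,-0.006,0.002,0.65]]]'

```text
time: 3.07
position: [448.0, -255.4, 142.1]
ee_rot: [2.532, 0.009, 0.442]
ft_force: [-0.7, 0.2, -0.6]
opening: 0.653
grasp_force: 0.0
```

Run:
```python
from pl import *
st();T=tool(-64,35); g=H+19*T[:,2]; print(g-T[:,2]*70)
rows((g,T))
```

```text
3.07 [ 448.  -255.4  142.1] [2.532 0.009 0.442] F [-0.7  0.2 -0.6] op 0.653 g 0.0 q [-0.3  -0.45  2.28 -0.55  0.96  1.06]
[ 454.67659263 -243.70811861  141.77675426]
[0.04, -0.021, 0.219, -0.0, 0.007, -0.002] rows 1.6 0.1
```

Emit:
apply_moves --targets '[[[0.04,-0.021,0.08,0,0.007,-0.002,0.65],[0.04,-0.021,0.08,0,0.007,-0.002,0.65],[0.04,-0.021,0.08,0,0.007,-0.002,0.65]]]'

```text
time: 3.32
position: [461.6, -257.1, 118.6]
ee_rot: [2.532, 0.0, 0.455]
ft_force: [0.3, -0.4, -0.1]
opening: 0.65
grasp_force: 0.0
```

Run:
```python
from pl import *
st();T=tool(-64,35); g=H+19*T[:,2]
rows((g,T))
```

```text
3.32 [ 461.6 -257.1  118.6] [2.532 0.    0.455] F [ 0.3 -0.4 -0.1] op 0.65 g 0.0 q [-0.31 -0.38  2.27 -0.56  0.88  1.09]
[-0.001, 0.003, 0.141, -0.001, -0.0, 0.0] rows 1.0 0.0
```

Tracking is exact now; descending and gripping.

Emit:
apply_moves --targets '[[[0,0.003,0.07,0,0,0,0.65],[0,0.003,0.14,0,0,0,0.65],[0,0.003,0.14,0,0,0,0.65],[0,0.003,0.14,0,0,0,0.1],[0,0.003,0.14,0,0,0,0.1],[0,0.003,0.14,0,0,0,0.1],[0,0.003,0.14,0,0,0,0.1],[0,0.003,0.14,0,0,0,0.1],[0,0.003,0.14,0,0,0,0.1]]]' --newtons 55

```text
time: 4.07
position: [474.5, -279.7, 86.4]
ee_rot: [2.53, -0.003, 0.455]
ft_force: [0.5, 1.6, -1.5]
opening: 0.268
grasp_force: 1.7
```

Run:
```python
from pl import *
st();T=tool(-64,35); g=H+19*T[:,2]; p=arm.observe()['position']
T0=tool(0,35)
# lift, carry to near side of bowl upright, tote az 0
rows((p+[0,0,30],T),(p+[0,0,170],T),([430,-30,280],T0))
```

```text
4.07 [ 474.5 -279.7   86.4] [ 2.53  -0.003  0.455] F [ 0.5  1.6 -1.5] op 0.268 g 1.7 q [-0.35 -0.27  2.25 -0.6   0.78  1.11]
[0.0, 0.057, -0.082, 0.001, -0.002, -0.0] rows 0.7 0.0
[0.002, 0.326, -0.464, 0.001, -0.002, -0.0] rows 4.1 0.0
[0.235, -0.295, -0.995, 0.001, 0.319, -0.457] rows 7.7 8.9
```

Emit:
apply_moves --targets '[[[0,0,0,0,0,0,0],[0,0,0,0,0,0,0],[0,0,0,0,0,0,0],[0,0,0,0,0,0,0],[0,0.02,-0.028,0,0,0,0],[0,0.057,-0.082,0,0,0,0],[0,0.114,-0.164,0,0,0,0],[0,0.17,-0.24,0,0,0,0],[0,0.22,-0.315,0,0,0,0],[0,0.28,-0.4,0,0,0,0],[0,0.326,-0.464,0,0,0,0],[0,0.326,-0.464,0,0,0,0]]]' --newtons 58

```text
time: 5.07
position: [475.9, -281.1, 262.8]
ee_rot: [2.524, -0.008, 0.455]
ft_force: [2.0, -0.6, -3.3]
opening: 0.221
grasp_force: 58.0
```

Run:
```python
from pl import *
st();T0=tool(0,35)
rows(([480,-150,290],tool(-32,35)),([450,-17,290],T0))
im,d=arm.read_camera('side'); save('s1.png',im)
```

```text
5.07 [ 475.9 -281.1  262.8] [ 2.524 -0.008  0.455] F [ 2.  -0.6 -3.3] op 0.221 g 58.0 q [-0.36 -0.47  2.07 -0.46  1.11  0.88]
[0.205, -0.263, -0.296, 0.004, 0.157, -0.23] rows 3.2 4.5
[0.31, -0.624, -0.552, 0.005, 0.319, -0.458] rows 6.4 8.9
```

View pics/s1.png

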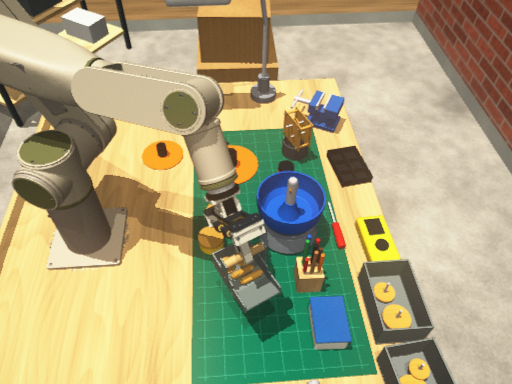

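Run:
```python
from pl import *
st()
rows(([465,-160,320],tool(-35,35)),([484,-17,295],tool(0,35)))
```

```text
5.12 [ 475.  -280.6  259. ] [ 2.527 -0.006  0.455] F [ 0.5  0.  -5.8] op 0.225 g 58.0 q [-0.36 -0.47  2.07 -0.46  1.11  0.88]
[0.148, -0.19, -0.382, 0.003, 0.143, -0.208] rows 3.2 4.0
[0.414, -0.566, -0.544, 0.003, 0.319, -0.458] rows 6.4 8.9
```

Emit:
apply_moves --targets '[[[0.02,-0.03,-0.06,0,0.02,-0.03,0],[0.05,-0.06,-0.13,0,0.045,-0.066,0],[0.08,-0.1,-0.2,0,0.075,-0.11,0],[0.1,-0.13,-0.27,0,0.1,-0.145,0],[0.125,-0.16,-0.33,0,0.12,-0.175,0],[0.15,-0.19,-0.38,0,0.143,-0.208,0],[0.19,-0.25,-0.41,0,0.17,-0.245,0],[0.24,-0.32,-0.44,0,0.205,-0.295,0],[0.29,-0.39,-0.47,0,0.24,-0.345,0],[0.34,-0.46,-0.5,0,0.27,-0.39,0],[0.385,-0.525,-0.53,0,0.3,-0.43,0],[0.414,-0.566,-0.544,0,0.319,-0.458,0]]]'

```text
time: 6.12
position: [486.0, -14.9, 288.0]
ee_rot: [2.539, -0.001, 1.577]
ft_force: [-0.1, 0.3, -5.1]
opening: 0.221
grasp_force: 58.0
```

Emit:
apply_moves --targets '[[[0,0,0,0,0,0,0],[0,0,0,0,0,0,0]]]'

```text
time: 6.28
position: [486.1, -17.2, 289.1]
ee_rot: [2.539, 0.001, 1.569]
ft_force: [-0.5, 0.2, -4.8]
opening: 0.224
grasp_force: 58.0
```

```bash
cat > tip.py <<'E'
from pl import *
C=np.array([624,-17.]);d=60
def tcp(th,lipz,d=60,al=35,lat=0):
    t=np.radians(th); h=np.array([C[0]-d-88*np.cos(t)+78*np.sin(t),C[1]+lat,lipz+88*np.sin(t)+78*np.cos(t)])
    T=tool(0,al-th); return h+19*T[:,2],T
E
python3 - <<'E'
from tip import *
st()
rows(tcp(0,225),tcp(10,222),tcp(20,215),tcp(30,205),tcp(40,195),tcp(50,188),tcp(60,185),tcp(68,185))
# where's the tote: level? check bearing via cloud in top camera
E
```

```text
6.28 [486.1 -17.2 289.1] [2.539e+00 1.000e-03 1.569e+00] F [-0.5  0.2 -4.8] op 0.224 g 58.0 q [-0.25 -0.89  2.26  0.15  1.19 -0.26]
[0.001, -0.001, 0.006, -0.004, 0.001, -0.001] rows 0.0 0.1
[0.001, 0.05, 0.003, 0.083, 0.001, -0.001] rows 0.4 1.3
[0.001, 0.094, 0.021, 0.171, 0.001, -0.001] rows 0.7 2.7
[0.001, 0.133, 0.057, 0.258, 0.001, -0.001] rows 1.0 4.1
[0.001, 0.168, 0.102, 0.345, 0.001, -0.001] rows 1.4 5.5
[0.001, 0.206, 0.149, 0.432, 0.0, -0.001] rows 1.8 6.9
[0.001, 0.245, 0.193, 0.52, 0.0, -0.001] rows 2.2 8.3
[0.001, 0.276, 0.227, 0.59, 0.0, -0.001] rows 2.6 9.4
```

Emit:
apply_moves --targets '[[[0,0.025,0,0.04,0,0,0],[0,0.05,0.003,0.083,0,0,0],[0,0.072,0.012,0.127,0,0,0],[0,0.094,0.02,0.171,0,0,0],[0,0.114,0.038,0.215,0,0,0],[0,0.133,0.055,0.258,0,0,0],[0,0.133,0.055,0.258,0,0,0]]]'

```text
time: 6.87
position: [530.9, -17.9, 295.9]
ee_rot: [3.063, 0.002, 1.568]
ft_force: [-0.6, -0.7, -7.4]
opening: 0.225
grasp_force: 58.0
```

Run:
```python
from tip import *
st()
rows(tcp(40,195),tcp(50,188),tcp(60,185),tcp(68,185))
ims=[]
for c in ['side','top']:
    im,d=arm.read_camera(c); p=arm.camera_params(c); ims.append(im)
    for t in ['tote_lip','tote_handle']:
        for r in arm.pinpoint(c,t)[:2]:
            u,v=map(int,np.round(r['location'])); print(c,t,r['location'],round(r['conf'],2),world(p,r['location'],d[v,u]).round(0))
save('s2.png',np.hstack([ims[0][120:300,180:380],ims[1][80:260,160:360]]),2)
```

```text
6.87 [530.9 -17.9 295.9] [3.063e+00 2.000e-03 1.568e+00] F [-0.6 -0.7 -7.4] op 0.225 g 58.0 q [-0.14 -0.16  1.64  0.01  1.58 -0.13]
[0.003, 0.046, 0.015, 0.083, 0.001, -0.001] rows 0.4 1.3
[0.003, 0.102, 0.037, 0.17, 0.001, -0.002] rows 0.8 2.7
[0.004, 0.158, 0.056, 0.257, 0.001, -0.002] rows 1.2 4.1
[0.004, 0.202, 0.07, 0.327, 0.001, -0.002] rows 1.5 5.2
side tote_lip [272.3, 190.2] 0.88 [583.  63. 108.]
side tote_handle [259.5, 167.1] 0.88 [527. -42. 325.]
side tote_handle [284.6, 183.6] 0.18 [623.  76. 121.]
top tote_lip [262.5, 156.5] 0.57 [450. -18. 670.]
top tote_lip [304.0, 144.6] 0.48 [ 630. -187.   87.]
top tote_handle [262.9, 157.9] 0.77 [464. -21. 596.]
top tote_handle [340.0, 137.7] 0.57 [ 660. -326.   63.]
```

View pics/s2.png

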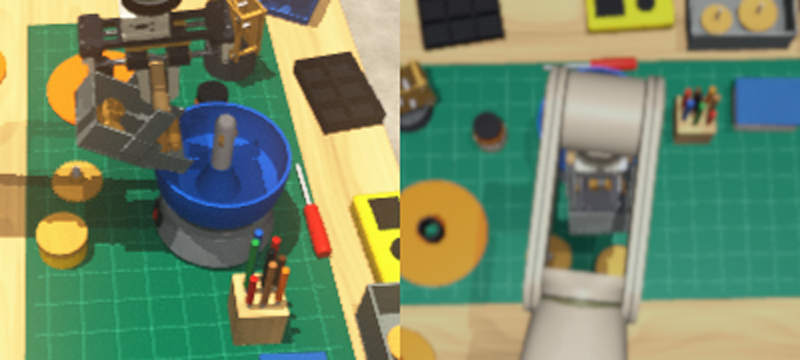

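Emit:
apply_moves --targets '[[[0,0.023,0.008,0.042,0,0,0],[0,0.046,0.015,0.083,0,0,0],[0,0.074,0.026,0.127,0,0,0],[0,0.102,0.037,0.17,0,0,0],[0,0.13,0.047,0.213,0,0,0],[0,0.158,0.056,0.257,0,0,0],[0,0.18,0.063,0.29,0,0,0],[0,0.202,0.07,0.327,0,0,0],[0,0.202,0.07,0.327,0,0,0],[0,0.202,0.07,0.327,0,0,0],[0,0.202,0.07,0.327,0,0,0],[0,0.202,0.07,0.327,0,0,0]]]'

```text
time: 8.17
position: [591.6, -16.9, 290.5]
ee_rot: [-2.588, 0.002, 1.571]
ft_force: [0.3, 0.5, -3.8]
opening: 0.219
grasp_force: 58.0
```

Run:
```python
from tip import *
st()
im,d=arm.read_camera('side')
save('s3.png',im[110:270,180:380],4)
```

```text
8.17 [591.6 -16.9 290.5] [-2.588e+00  2.000e-03  1.571e+00] F [ 0.3  0.5 -3.8] op 0.219 g 58.0 q [-0.09  0.68  0.77 -0.06  2.24 -0.11]
```

View pics/s3.png

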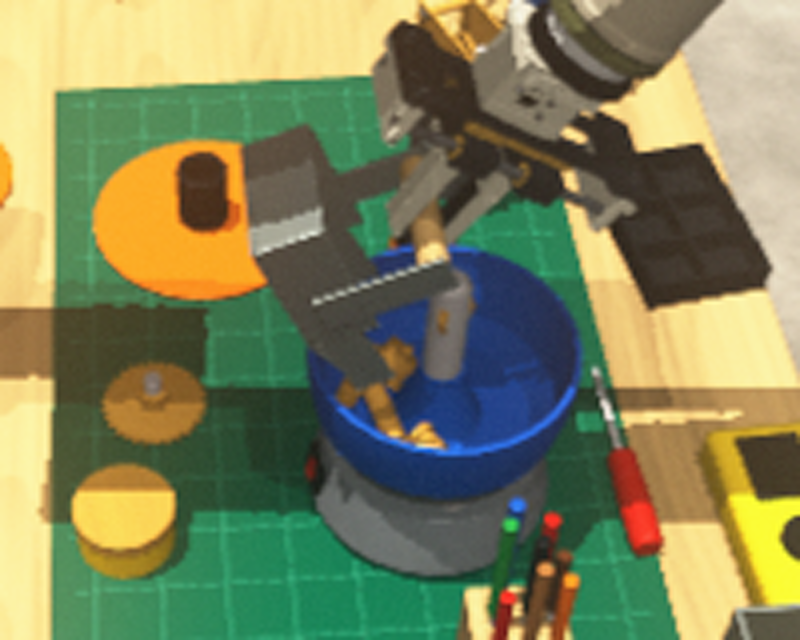

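Run:
```python
from tip import *
rows(tcp(74,190),tcp(74,205),tcp(60,225),tcp(40,240,d=75),tcp(20,250,d=95),tcp(0,260,d=105))
```

```text
[-0.001, 0.048, 0.007, 0.063, 0.001, -0.0] rows 0.4 1.0
[-0.001, 0.022, -0.035, 0.063, 0.001, -0.0] rows 0.3 1.0
[-0.001, -0.091, -0.07, -0.059, 0.001, -0.0] rows 0.8 0.9
[-0.001, -0.256, -0.024, -0.233, 0.001, -0.0] rows 1.9 3.7
[-0.001, -0.4, 0.074, -0.408, 0.001, 0.0] rows 2.9 6.5
[-0.001, -0.48, 0.173, -0.582, 0.001, 0.0] rows 3.7 9.3
```

Emit:
apply_moves --targets '[[[0,0.02,-0.005,0.052,0,0,0],[0,0.02,-0.005,0.052,0,0,0],[0,0.02,-0.005,0.052,0,0,0],[0,0.02,-0.005,0.052,0,0,0],[0,0.02,-0.005,0.052,0,0,0]]]'

```text
time: 8.63
position: [598.0, -16.8, 289.8]
ee_rot: [-2.486, 0.002, 1.571]
ft_force: [0.6, 0.9, -1.7]
opening: 0.221
grasp_force: 58.0
```

Run:
```python
from tip import *
st()
rows(tcp(68,195),tcp(60,215),tcp(50,230),tcp(40,240,d=75),tcp(30,245,d=85),tcp(20,250,d=90),tcp(10,255,d=90),tcp(0,260,d=90))
for i in range(4):
    im,d=arm.read_camera('side'); print(arm.observe()['ft_force'].round(1))
for t in ['barrel1','pillar1']:
    print(t,[(np.round(r['location']),round(r['conf'],2)) for r in arm.pinpoint('side',t)])
```

```text
8.63 [598.  -16.8 289.8] [-2.486e+00  2.000e-03  1.571e+00] F [ 0.6  0.9 -1.7] op 0.221 g 58.0 q [-0.08  0.82  0.6  -0.07  2.37 -0.12]
[-0.001, -0.013, 0.01, -0.04, 0.001, -0.0] rows 0.1 0.6
[-0.001, -0.096, -0.024, -0.11, 0.001, -0.0] rows 0.7 1.8
[-0.001, -0.174, -0.031, -0.197, 0.001, -0.0] rows 1.3 3.1
[-0.001, -0.276, 0.012, -0.284, 0.001, -0.0] rows 2.0 4.5
[-0.001, -0.347, 0.066, -0.371, 0.001, 0.0] rows 2.5 5.9
[-0.001, -0.396, 0.114, -0.459, 0.001, 0.0] rows 3.0 7.3
[-0.001, -0.423, 0.157, -0.546, 0.001, 0.0] rows 3.2 8.7
[-0.001, -0.439, 0.201, -0.633, 0.001, 0.0] rows 3.5 10.1
[ 0.1  0.2 -2.2]
[-0.8 -0.  -1.6]
[-0.6 -0.1 -2.8]
[ 0.3 -0.6 -1.8]
barrel1 [(array([274., 199.]), 0.66), (array([283., 217.]), 0.56)]
pillar1 [(array([266., 200.]), 0.54), (array([280., 214.]), 0.39)]
```

Run:
```python
from tip import *
rows(tcp(60,212),tcp(45,232),tcp(30,242,d=63),tcp(15,248,d=65))
P,T=tcp(15,248,d=65); print(P)
rows(([490,-150,325],tool(-35,28)),([474.5,-279.7,250],tool(-64,35)),base=(P,T))
```

```text
[-0.001, -0.095, -0.024, -0.113, 0.001, -0.0] rows 0.7 1.8
[-0.001, -0.205, -0.025, -0.244, 0.001, -0.0] rows 1.5 3.9
[-0.001, -0.288, 0.022, -0.375, 0.001, 0.0] rows 2.1 6.0
[-0.001, -0.34, 0.089, -0.505, 0.001, 0.0] rows 2.5 8.1
[500.68479553 -17.         328.26413062]
[-0.443, -0.037, -0.002, -0.068, -0.124, 0.279] rows 3.2 5.0
[-0.876, -0.171, 0.215, -0.117, -0.259, 0.497] rows 6.6 9.2
```

Emit:
apply_moves --targets '[[[0,-0.045,-0.014,-0.055,0,0,0],[0,-0.095,-0.024,-0.113,0,0,0],[0,-0.15,-0.026,-0.18,0,0,0],[0,-0.205,-0.025,-0.244,0,0,0],[0,-0.248,-0.002,-0.31,0,0,0],[0,-0.288,0.022,-0.375,0,0,0],[0,-0.315,0.055,-0.44,0,0,0],[0,-0.34,0.089,-0.505,0,0,0],[0,-0.34,0.089,-0.505,0,0,0]]]'

```text
time: 9.68
position: [499.6, -16.6, 327.6]
ee_rot: [2.883, 0.002, 1.572]
ft_force: [-0.3, 0.7, -1.4]
opening: 0.221
grasp_force: 58.0
```

Emit:
apply_moves --targets '[[[-0.11,-0.01,0,-0.017,-0.03,0.07,0],[-0.22,-0.02,0,-0.034,-0.06,0.14,0],[-0.33,-0.03,0,-0.05,-0.09,0.21,0],[-0.44,-0.037,0,-0.068,-0.124,0.279,0],[-0.55,-0.07,0.05,-0.08,-0.16,0.335,0],[-0.66,-0.105,0.11,-0.093,-0.19,0.39,0],[-0.77,-0.14,0.165,-0.105,-0.225,0.445,0],[-0.876,-0.171,0.215,-0.117,-0.259,0.497,0],[-0.876,-0.171,0.215,-0.117,-0.259,0.497,0],[-0.876,-0.171,0.215,-0.117,-0.259,0.497,0]]]'

```text
time: 10.52
position: [465.1, -280.2, 249.0]
ee_rot: [2.572, 0.09, 0.446]
ft_force: [1.3, 0.4, -2.8]
opening: 0.226
grasp_force: 58.0
```

Run:
```python
from tip import *
st()
T=tool(-64,35); g=np.array([474.5,-279.7,86.4])
rows((g+[0,0,30],T),(g+[0,0,4],T),(g,T),(g-[0,0,2],T))
arm.read_camera('side')
for t in ['barrel1','pillar1','tote_lip','tote_handle']:
    print(t,[(np.round(r['location']),round(r['conf'],2)) for r in arm.pinpoint('side',t)])
```

```text
10.52 [ 465.1 -280.2  249. ] [2.572 0.09  0.446] F [ 1.3  0.4 -2.8] op 0.226 g 58.0 q [-0.33 -0.39  2.02 -0.49  1.19  0.88]
[0.069, -0.226, 0.375, -0.021, 0.039, 0.022] rows 3.2 0.8
[0.076, -0.272, 0.448, -0.021, 0.039, 0.022] rows 3.8 0.8
[0.078, -0.28, 0.459, -0.021, 0.039, 0.022] rows 3.9 0.8
[0.078, -0.283, 0.465, -0.021, 0.039, 0.022] rows 4.0 0.8
barrel1 [(array([277., 199.]), 0.44), (array([281., 218.]), 0.39)]
pillar1 [(array([256., 304.]), 0.67), (array([268., 200.]), 0.64), (array([285., 232.]), 0.57), (array([278., 216.]), 0.47)]
tote_lip [(array([256., 302.]), 0.96), (array([282., 218.]), 0.54), (array([231., 166.]), 0.33), (array([286., 233.]), 0.31)]
tote_handle []
```

Emit:
apply_moves --targets '[[[0.03,-0.05,0.06,-0.021,0.039,0.022,0],[0.06,-0.1,0.14,-0.021,0.039,0.022,0],[0.069,-0.15,0.23,-0.021,0.039,0.022,0],[0.069,-0.2,0.32,-0.021,0.039,0.022,0],[0.069,-0.226,0.375,-0.021,0.039,0.022,0],[0.069,-0.226,0.375,-0.021,0.039,0.022,0],[0.069,-0.226,0.375,-0.021,0.039,0.022,0]]]'

```text
time: 11.35
position: [476.4, -279.0, 118.7]
ee_rot: [2.531, -0.0, 0.462]
ft_force: [0.6, 0.0, -2.4]
opening: 0.222
grasp_force: 58.0
```

Run:
```python
from tip import *
st()
T=tool(-64,35); g=np.array([474.5,-279.7,86.4])
rows((g+[0,0,6],T),(g,T),(g-[0,0,3],T))
im,d=arm.read_camera('side'); save('s4.png',im[130:384,170:370],2.3)
```

```text
11.35 [ 476.4 -279.   118.7] [ 2.531 -0.     0.462] F [ 0.6  0.  -2.4] op 0.222 g 58.0 q [-0.35 -0.32  2.23 -0.55  0.84  1.05]
[-0.007, -0.051, 0.072, -0.0, -0.003, 0.003] rows 0.6 0.1
[-0.007, -0.062, 0.088, -0.0, -0.003, 0.003] rows 0.8 0.1
[-0.007, -0.068, 0.096, -0.0, -0.003, 0.003] rows 0.8 0.1
```

View pics/s4.png

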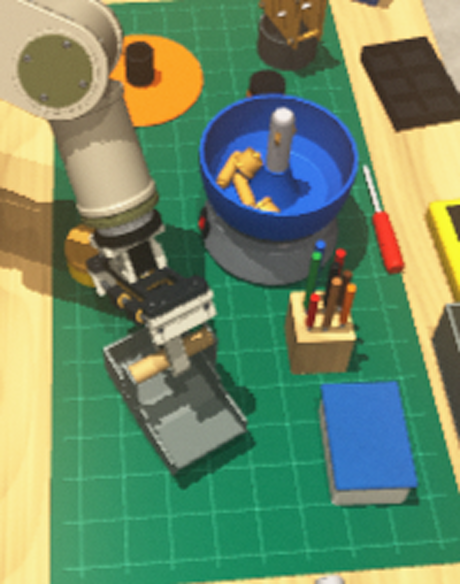

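The tote is empty and level, and four brass parts lie in the bowl around crop (240,180). I'll set the tote down now.

Emit:
apply_moves --targets '[[[-0.007,-0.028,0.04,0,-0.003,0.003,0],[-0.007,-0.051,0.072,0,-0.003,0.003,0],[-0.007,-0.056,0.08,0,-0.003,0.003,0],[-0.007,-0.06,0.085,0,-0.003,0.003,0],[-0.007,-0.062,0.088,0,-0.003,0.003,0],[-0.007,-0.062,0.088,0,-0.003,0.003,0]]]'

```text
time: 11.9
position: [475.7, -279.8, 87.3]
ee_rot: [2.53, -0.0, 0.454]
ft_force: [-0.4, -0.4, -3.2]
opening: 0.223
grasp_force: 58.0
```

Run:
```python
from tip import *
st()
```

```text
11.9 [ 475.7 -279.8   87.3] [ 2.53  -0.     0.454] F [-0.4 -0.4 -3.2] op 0.223 g 58.0 q [-0.35 -0.26  2.25 -0.6   0.78  1.12]
```

Emit:
apply_moves --targets '[[[0,-0.002,0.003,0,0,0,0],[0,-0.004,0.005,0,0,0,0],[0,-0.006,0.008,0,0,0,0],[0,-0.006,0.008,0,0,0,0]]]'

```text
time: 12.23
position: [476.6, -280.3, 86.0]
ee_rot: [2.527, -0.002, 0.454]
ft_force: [-4.0, 2.3, 7.4]
opening: 0.222
grasp_force: 58.0
```

Emit:
apply_moves --targets '[[[0,0,0,0,0,0,0.3],[0,0,0,0,0,0,0.65],[0,0,0,0,0,0,0.65],[0,0,0,0,0,0,0.65],[0,0,0,0,0,0,0.65],[0,0,-0.06,0,0,0,0.65],[0,0,-0.14,0,0,0,0.65],[0,0,-0.24,0,0,0,0.65],[0,0.1,-0.34,0,0,0,0.65],[0,0.2,-0.44,0,0,0,0.65]]]'

```text
time: 13.07
position: [462.2, -254.0, 224.1]
ee_rot: [2.533, 0.002, 0.456]
ft_force: [1.7, -1.0, 1.8]
opening: 0.65
grasp_force: 0.0
```

Run:
```python
from tip import *
st()
im,d=arm.read_camera('side'); p=arm.camera_params('side'); W=cloud(p,d)
for t in ['tote_handle','tote_lip','tote']:
    for r in arm.pinpoint('side',t)[:1]:
        u,v=map(int,np.round(r['location'])); print(t,r['location'],round(r['conf'],2),W[v,u].round(0))
L=[460.5,287.5]
M=tool(0,0); print(rot(arm.observe()['ee_rot']).round(2))
# above lid, for wrist look; tool y az options
for az in (-64,0,26,90): rows((np.array([*L,200]),tool(az,0)))
```

```text
13.07 [ 462.2 -254.   224.1] [2.533e+00 2.000e-03 4.560e-01] F [ 1.7 -1.   1.8] op 0.65 g 0.0 q [-0.3  -0.5   2.16 -0.49  1.09  0.95]
tote_handle [244.1, 291.0] 0.55 [ 470. -276.  108.]
tote_lip [260.9, 327.5] 0.63 [ 511. -343.   21.]
tote [242.8, 308.3] 0.8 [ 467. -273.    1.]
[[ 0.9   0.36  0.25]
 [ 0.44 -0.74 -0.52]
 [ 0.    0.58 -0.82]]
[0.782, -1.388, -0.866, 0.307, -0.001, -0.0] rows 13.0 4.9
[0.782, -1.388, -0.866, 0.275, 0.17, -0.541] rows 13.0 10.1
[0.782, -1.388, -0.866, 0.242, 0.239, -0.759] rows 13.0 13.3
[0.782, -1.388, -0.866, 0.096, 0.408, -1.289] rows 13.0 21.7
```

Run:
```python
from tip import *
rows(([450,0,320],tool(0,0)))
P=[450,0,320]; rows(([460.5,287.5,190],tool(0,0)),base=(P,tool(0,0)))
```

```text
[0.331, -0.466, -0.706, 0.275, 0.17, -0.541] rows 6.5 10.1
[0.958, 0.035, 0.433, 0.0, 0.0, 0.0] rows 7.6 0.0
```

Emit:
apply_moves --targets '[[[0.06,-0.09,-0.25,0.03,0.017,-0.054,0.8],[0.1,-0.15,-0.4,0.06,0.035,-0.11,0.8],[0.33,-0.466,-0.706,0.275,0.17,-0.541,0.8],[0.33,-0.466,-0.706,0.275,0.17,-0.541,0.8],[0.33,-0.466,-0.706,0.275,0.17,-0.541,0.8],[0.33,-0.466,-0.706,0.275,0.17,-0.541,0.8],[0.33,-0.466,-0.706,0.275,0.17,-0.541,0.8],[0.33,-0.466,-0.706,0.275,0.17,-0.541,0.8],[0.33,-0.466,-0.706,0.275,0.17,-0.541,0.8],[0.33,-0.466,-0.706,0.275,0.17,-0.541,0.8],[0.33,-0.466,-0.706,0.275,0.17,-0.541,0.8],[0.33,-0.466,-0.706,0.275,0.17,-0.541,0.8]]]'

```text
time: 14.27
position: [448.6, -0.5, 315.6]
ee_rot: [-3.133, -0.001, 1.568]
ft_force: [0.2, -0.8, -0.1]
opening: 0.803
grasp_force: 0.0
```

Emit:
apply_moves --targets '[[[0.3,0.01,0,0,0,0,0.8],[0.958,0.035,0.43,0,0,0,0.8],[0.958,0.035,0.43,0,0,0,0.8],[0.958,0.035,0.43,0,0,0,0.8],[0.958,0.035,0.43,0,0,0,0.8],[0.958,0.035,0.43,0,0,0,0.8],[0.958,0.035,0.43,0,0,0,0.8],[0.958,0.035,0.43,0,0,0,0.8],[0.958,0.035,0.43,0,0,0,0.8],[0.958,0.035,0.43,0,0,0,0.8]]]'

```text
time: 15.1
position: [456.7, 288.3, 187.3]
ee_rot: [-3.135, 0.001, 1.572]
ft_force: [-0.4, -0.2, 0.2]
opening: 0.799
grasp_force: 0.0
```

```bash
cat >> h.py <<'E'
def fray(p,uv):
    K=np.array(p['camera_matrix']); x=(uv[0]-K[0,2])/K[0,0]; y=(uv[1]-K[1,2])/K[1,1]; r=np.hypot(x,y)+1e-9
    return np.array([x/r*np.sin(r),-y/r*np.sin(r),-np.cos(r)])
def fatz(p,uv,z):
    r=rot(p['attitude'])@fray(p,uv); o=np.array(p['xyz']); return o+r*(z-o[2])/r[2]
E
python3 - <<'E'
from tip import *
st(); s=arm.observe()
p=arm.camera_params('wrist'); print(p)
im,d=arm.read_camera('wrist'); np.savez('w2.npz',im=im,d=d); save('w2.png',im,1.5)
for t,z in [('lid',0),('sleeve_top',65)]:
    for r in arm.pinpoint('wrist',t)[:2]: print(t,r['location'],r['conf'],fatz(p,r['location'],z).round(1))
E
```

```text
15.1 [456.7 288.3 187.3] [-3.135e+00  1.000e-03  1.572e+00] F [-0.4 -0.2  0.2] op 0.799 g 0.0 q [ 0.47 -0.01  1.69  0.    1.47  0.47]
{'camera_matrix': array([[297.31863964,   0.        , 256.96769188],
       [  0.        , 297.31863964, 187.41977389],
       [  0.        ,   0.        ,   1.        ]]), 'xyz': array([456.7136294 , 361.02853651, 352.92802449]), 'attitude': array([-0.26771197,  0.00635759,  0.00177694])}
lid [261.6, 167.6] 0.95 [460.2 289.1   0. ]
lid [76.9, 117.2] 0.78 [212.4 361.2   0. ]
sleeve_top [54.9, 123.2] 0.64 [224.1 357.3  65. ]
sleeve_top [261.7, 181.1] 0.6 [459.7 288.6  65. ]
```

View pics/w2.png

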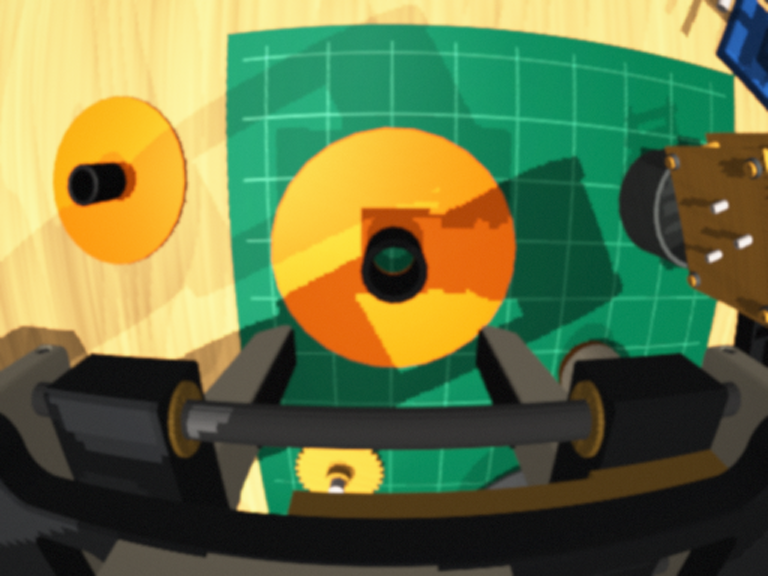

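Run:
```python
from tip import *
T=tool(0,0)
rows(([460,288.8,80],T),([460,288.8,29],T))
```

```text
[0.006, 0.005, 0.367, -0.001, -0.001, -0.0] rows 2.6 0.0
[0.005, 0.005, 0.537, -0.001, -0.001, -0.0] rows 3.9 0.0
```

Emit:
apply_moves --targets '[[[0.005,0.005,0.12,-0.001,0,0,0.8],[0.005,0.005,0.25,-0.001,0,0,0.8],[0.005,0.005,0.37,-0.001,0,0,0.8],[0.005,0.005,0.44,-0.001,0,0,0.8],[0.005,0.005,0.5,-0.001,0,0,0.8],[0.005,0.005,0.535,-0.001,0,0,0.8],[0.005,0.005,0.535,-0.001,0,0,0.8],[0.005,0.005,0.535,-0.001,0,0,0.6],[0.005,0.005,0.535,-0.001,0,0,0.4],[0.005,0.005,0.535,-0.001,0,0,0.3],[0.005,0.005,0.535,-0.001,0,0,0.3],[0.005,0.005,0.535,-0.001,0,0,0.3]]]' --newtons 35

```text
time: 16.25
position: [460.3, 289.8, 30.0]
ee_rot: [-3.142, -0.002, 1.572]
ft_force: [-0.0, -1.2, 4.3]
opening: 0.495
grasp_force: 35.1
```

Emit:
apply_moves --targets '[[[0,0,0,0,0,0,0.3],[0,0,0,0,0,0,0.3],[0,0,0,0,0,0,0.3],[0,0,0,0,0,0,0.3]]]'

```text
time: 16.58
position: [460.3, 289.8, 30.0]
ee_rot: [-3.141, -0.002, 1.572]
ft_force: [-1.1, -1.0, 5.9]
opening: 0.494
grasp_force: 35.0
```

Run:
```python
from tip import *
st(); T=tool(0,0); p=arm.observe()['position']
rows((p+[0,0,240],T))
rows(([560,110,270],T),([560,110,280],T),([624,-17,280],T),base=(p+[0,0,240],T))
```

```text
16.58 [460.3 289.8  30. ] [-3.141e+00 -2.000e-03  1.572e+00] F [-1.1 -1.   5.9] op 0.494 g 35.0 q [0.47 0.16 1.82 0.   1.16 0.46]
[0.002, -0.0, -0.8, -0.0, -0.001, 0.001] rows 5.8 0.0
[-0.599, 0.332, -0.0, 0.0, 0.0, 0.0] rows 4.9 0.0
[-0.599, 0.332, -0.033, 0.0, 0.0, 0.0] rows 4.9 0.0
[-1.023, 0.546, -0.033, 0.0, 0.0, 0.0] rows 8.3 0.0
```

```bash
cat > rim.py <<'E'
from m import *
from scipy.optimize import least_squares
def fit(p,pts,z,R0,c0,tol):
    Q=np.array([atz(p,q,z)[:2] for q in pts]); c=np.array(c0,float)
    for _ in range(20):
        r=np.hypot(*(Q-c).T); k=abs(r-R0)<tol
        c=least_squares(lambda c:np.hypot(*(Q[k]-c).T)-R0,c).x
    return c.round(2),k.sum(),np.std(np.hypot(*(Q[k]-c).T)).round(2),circ(Q[k])
if __name__=='__main__':
  for c in ['top','side']:
    f=np.load(c+'0.npz'); im=f['im']; d=f['d']; p=arm.camera_params(c); W=cloud(p,d)
    hsv=cv2.cvtColor(im,cv2.COLOR_RGB2HSV)
    m=near(W,(624,-17),135,85,260)&(hsv[...,0]>100)&(hsv[...,0]<125)&(hsv[...,1]>120)
    k,l,s,_=cv2.connectedComponentsWithStats(m.astype(np.uint8)); i=1+s[1:,4].argmax()
    cn=max(cv2.findContours((l==i).astype(np.uint8),0,1)[0],key=len)[:,0].astype(float)
    print(c,'rim outer',fit(p,cn,173,99.5,(624,-17),5))
    # spigot: grey tip column
    m=near(W,(624,-17),45,200,260)&(hsv[...,1]<110); 
    v,u=np.nonzero(m); print(' spigot px u',u.min(),u.max(),'v',v.min(),v.max())
    for r in range(v.min(),v.max()+1):
        uu=u[v==r]; print('  ',r,uu.min(),uu.max(),end='')
    print()
E
python3 rim.py
```

```text
top rim outer (array([622.85, -15.  ]), np.int64(155), np.float64(1.55), (array([622.8, -15. ]), 98.3))
 spigot px u 253 262 v 131 141
   131 256 259   132 255 260   133 254 261   134 254 261   135 254 261   136 254 261   137 254 262   138 254 262   139 253 262   140 254 260   141 255 260
side rim outer (array([622.7 , -19.61]), np.int64(120), np.float64(1.52), (array([622.8, -19.2]), 99.0))
 spigot px u 287 297 v 177 193
   177 291 293   178 289 295   179 288 296   180 288 297   181 287 297   182 287 297   183 287 297   184 287 297   185 287 297   186 287 297   187 287 297   188 287 297   189 287 296   190 287 296   191 287 296   192 288 295   193 289 293
```

Emit:
apply_moves --targets '[[[0,0,-0.02,0,0,0,0.3],[0,0,-0.08,0,0,0,0.3],[0,0,-0.18,0,0,0,0.3],[0,0,-0.3,0,0,0,0.3],[0,0,-0.42,0,0,0,0.3],[0,0,-0.55,0,0,0,0.3],[0,0,-0.67,0,0,0,0.3],[0,0,-0.78,0,0,0,0.3],[0,0,-0.88,0,0,0,0.3],[0,0,-0.9,0,0,0,0.3],[0,0,-0.9,0,0,0,0.3]]]'

```text
time: 17.5
position: [460.9, 289.7, 301.6]
ee_rot: [3.139, -0.003, 1.572]
ft_force: [-0.7, 0.9, -1.5]
opening: 0.495
grasp_force: 35.0
```

Emit:
apply_moves --targets '[[[-0.09,0.05,0,0,0,0,0.3],[-0.2,0.107,0,0,0,0,0.3],[-0.31,0.165,0,0,0,0,0.3],[-0.42,0.225,0,0,0,0,0.3],[-0.53,0.285,0,0,0,0,0.3],[-0.64,0.34,0,0,0,0,0.3],[-0.74,0.395,0,0,0,0,0.3],[-0.82,0.44,0,0,0,0,0.3],[-0.89,0.475,0,0,0,0,0.3],[-0.94,0.5,0,0,0,0,0.3],[-0.98,0.525,0,0,0,0,0.3],[-1.0,0.535,0,0,0,0,0.3]]]'

```text
time: 18.5
position: [620.7, -12.0, 296.0]
ee_rot: [-3.137, -0.001, 1.571]
ft_force: [-0.7, -0.3, -1.1]
opening: 0.495
grasp_force: 35.0
```

Run:
```python
from tip import *
st(); rows(([622.8,-16.5,301],tool(0,0)))
```

```text
18.5 [620.7 -12.  296. ] [-3.137e+00 -1.000e-03  1.571e+00] F [-0.7 -0.3 -1.1] op 0.495 g 35.0 q [-0.1   0.17  1.3   0.    1.67 -0.1 ]
[-0.015, 0.007, -0.017, -0.003, -0.001, 0.0] rows 0.2 0.0
```

Emit:
apply_moves --targets '[[[-0.014,0.006,-0.003,0,0,0,0.3],[-0.014,0.006,-0.003,0,0,0,0.3],[-0.014,0.006,-0.003,0,0,0,0.3]]]'

```text
time: 18.75
position: [622.4, -14.1, 299.0]
ee_rot: [-3.139, -0.001, 1.573]
ft_force: [0.6, -0.0, -2.7]
opening: 0.495
grasp_force: 35.0
```

```bash
cat > hov.py <<'E'
from rim import *
from pl import st
def go():
    st(); z=arm.observe()['position'][2]-30
    for c in ['side','top']:
        im,d=arm.read_camera(c); p=arm.camera_params(c); W=cloud(p,d); hsv=cv2.cvtColor(im,cv2.COLOR_RGB2HSV)
        m=near(W,(624,-17),130,z-20,z+30)&(hsv[...,0]>5)&(hsv[...,0]<23)&(hsv[...,1]>150)
        k,l,s,_=cv2.connectedComponentsWithStats(m.astype(np.uint8)); i=1+s[1:,4].argmax()
        cn=max(cv2.findContours((l==i).astype(np.uint8),0,1)[0],key=len)[:,0].astype(float)
        print(c,s[i,4],'top face',fit(p,cn,z+6,99.5,(622,-17),4),'bottom',fit(p,cn,z,99.5,(622,-17),4),np.median(W[l==i][:,2]))
    return im
if __name__=='__main__': go(); arm.read_camera('side') ; save('s5.png',arm.read_camera('side')[0][90:270,180:400],3)
E
python3 hov.py
```

```text
18.75 [622.4 -14.1 299. ] [-3.139e+00 -1.000e-03  1.573e+00] F [ 0.6 -0.  -2.7] op 0.495 g 35.0 q [-0.11  0.18  1.29  0.    1.67 -0.11]
side 2410 top face (array([620.26, -17.34]), np.int64(147), np.float64(1.19), (array([620.1, -18.1]), 98.0)) bottom (array([621.58, -12.13]), np.int64(148), np.float64(1.15), (array([621.5, -12.6]), 98.7)) 274.77624480256696
top 759 top face (array([620.75, -18.48]), np.int64(17), np.float64(1.95), (array([621.7, -16.1]), 97.6)) bottom (array([622.72, -18.08]), np.int64(17), np.float64(1.87), (array([623.5, -16.2]), 98.0)) 275.86231406795446
```

View pics/s5.png

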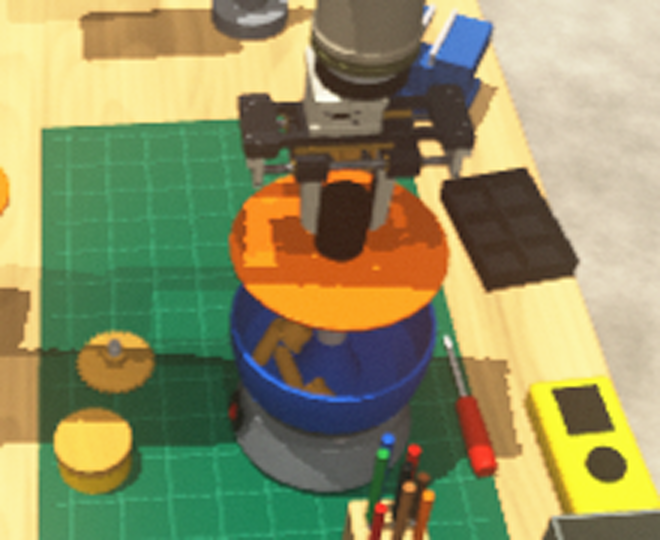

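Run:
```python
from rim import *
def proj(p,X):
    c=rot(p['attitude']).T@(np.array(X,float)-p['xyz']); K=p['camera_matrix']
    return np.array([K[0,2]+K[0,0]*c[0]/-c[2],K[1,2]-K[1,1]*c[1]/-c[2]])
ps=arm.camera_params('side'); pt=arm.camera_params('top')
for z in (205,220,243): print('spigot pred side',proj(ps,(624,-17,z)).round(2),'top',proj(pt,(624,-17,z)).round(2))
im=cv2.cvtColor(np.load('side0.npz')['im'],cv2.COLOR_RGB2HSV).astype(int)
for r in range(180,194,3): print(r,im[r,282:303,1].tolist())
im=cv2.cvtColor(np.load('top0.npz')['im'],cv2.COLOR_RGB2HSV).astype(int)
for r in range(129,144,2): print(r,im[r,248:268,1].tolist())
# sleeve while held
I,d=arm.read_camera('side'); v=cv2.cvtColor(I,cv2.COLOR_RGB2HSV)[...,2].astype(int)
t=arm.observe()['position']; print(t.round(1))
for z in (34,20,0,-15): print('sleeve pred',proj(ps,t+[0,0,z]).round(2))
for r in range(152,178,4): print(r,v[r,280:308].tolist())
# bench lid from top image
f=np.load('top0.npz'); h=cv2.cvtColor(f['im'],cv2.COLOR_RGB2HSV); W=cloud(pt,f['d'])
m=near(W,(460,289),115,-15,30)&(h[...,0]>8)&(h[...,0]<25)&(h[...,1]>150)
cn=max(cv2.findContours(m.astype(np.uint8),0,1)[0],key=len)[:,0].astype(float)
print('bench lid top',fit(pt,cn,5,99.5,(460,289),5))
```

```text
spigot pred side [291.51 188.39] top [257.93 138.25]
spigot pred side [291.96 184.9 ] top [257.99 137.04]
spigot pred side [292.67 179.41] top [258.07 135.13]
180 [158, 161, 165, 164, 170, 113, 7, 21, 12, 9, 9, 10, 9, 10, 22, 11, 126, 163, 167, 164, 167]
183 [167, 167, 165, 170, 168, 57, 30, 22, 23, 22, 21, 23, 22, 24, 26, 10, 123, 167, 172, 168, 166]
186 [176, 180, 179, 181, 164, 47, 22, 30, 39, 29, 24, 23, 25, 24, 21, 92, 34, 140, 172, 178, 174]
189 [194, 192, 193, 189, 138, 17, 22, 104, 161, 150, 65, 23, 20, 25, 8, 134, 184, 191, 192, 185, 184]
192 [196, 194, 195, 192, 106, 23, 22, 67, 125, 78, 28, 19, 17, 19, 111, 182, 196, 192, 195, 194, 194]
129 [193, 189, 188, 189, 189, 187, 189, 186, 185, 180, 182, 184, 186, 187, 188, 188, 189, 193, 194, 196]
131 [188, 187, 188, 187, 187, 184, 168, 134, 97, 75, 69, 86, 124, 161, 181, 186, 187, 186, 186, 189]
133 [188, 187, 187, 187, 184, 153, 78, 19, 8, 5, 5, 6, 16, 64, 140, 177, 186, 186, 186, 187]
135 [188, 186, 188, 189, 178, 125, 32, 7, 5, 4, 4, 4, 5, 27, 104, 166, 183, 186, 186, 186]
137 [188, 187, 188, 187, 175, 116, 24, 6, 4, 4, 4, 4, 
[... 757 characters left out ...]
, 58, 57, 55, 57, 56, 58, 57, 59, 61, 58, 57, 55, 58, 105, 131, 133, 132]
164 [138, 130, 133, 133, 133, 102, 61, 57, 55, 57, 56, 57, 54, 56, 56, 56, 56, 56, 56, 55, 58, 59, 57, 88, 123, 135, 137, 141]
168 [162, 159, 161, 159, 133, 84, 56, 55, 56, 59, 56, 54, 58, 57, 59, 56, 58, 57, 58, 54, 59, 65, 134, 161, 156, 161, 162, 160]
172 [159, 158, 160, 159, 147, 95, 58, 57, 56, 58, 58, 58, 55, 57, 58, 55, 58, 58, 56, 58, 63, 173, 191, 167, 163, 164, 162, 159]
176 [208, 210, 209, 210, 211, 210, 210, 211, 193, 151, 107, 95, 82, 75, 77, 86, 109, 135, 191, 209, 211, 211, 210, 209, 211, 209, 209, 210]
bench lid top (array([458.75, 289.77]), np.int64(99), np.float64(1.73), (array([461.7, 289.8]), 96.4))
```

Emit:
apply_moves --targets '[[[-0.005,0.001,0.02,0,0,0,0.3],[-0.005,0.001,0.05,0,0,0,0.3],[-0.005,0.001,0.07,0,0,0,0.3],[-0.005,0.001,0.08,0,0,0,0.3],[-0.005,0.001,0.09,0,0,0,0.3],[-0.005,0.001,0.1,0,0,0,0.3],[-0.005,0.001,0.1,0,0,0,0.3]]]'

```text
time: 19.58
position: [622.6, -16.4, 268.1]
ee_rot: [-3.139, -0.001, 1.572]
ft_force: [-0.7, 0.0, -2.2]
opening: 0.492
grasp_force: 35.0
```

Emit:
apply_moves --targets '[[[0,0,0.01,0,0,0,0.3],[0,0,0.02,0,0,0,0.3],[0,0,0.03,0,0,0,0.3],[0,0,0.04,0,0,0,0.3],[0,0,0.04,0,0,0,0.3]]]'

```text
time: 20.0
position: [623.8, -16.1, 257.0]
ee_rot: [3.141, -0.001, 1.572]
ft_force: [7.7, 2.6, -2.5]
opening: 0.498
grasp_force: 35.0
```

Emit:
apply_moves --targets '[[[0.002,0.006,0,0,0,0,0.3],[0.002,0.006,0,0,0,0,0.3],[0.002,0.006,0,0,0,0,0.3]]]'

```text
time: 20.25
position: [624.2, -15.9, 256.3]
ee_rot: [-3.138, -0.001, 1.572]
ft_force: [0.5, -0.2, -2.7]
opening: 0.494
grasp_force: 35.0
```

Centred; going down to the springs.

Emit:
apply_moves --targets '[[[0,0.001,0.01,0,0,0,0.3],[0,0.001,0.02,0,0,0,0.3],[0,0.001,0.03,0,0,0,0.3],[0,0.001,0.04,0,0,0,0.3],[0,0.001,0.05,0,0,0,0.3],[0,0.001,0.06,0,0,0,0.3],[0,0.001,0.06,0,0,0,0.3]]]'

```text
time: 20.83
position: [625.1, -15.9, 239.3]
ee_rot: [-3.141, -0.001, 1.572]
ft_force: [1.6, -0.3, 2.1]
opening: 0.492
grasp_force: 35.0
```

Emit:
apply_moves --targets '[[[0,0.001,0.008,0,0,0,0.3],[0,0.001,0.016,0,0,0,0.3],[0,0.001,0.024,0,0,0,0.3],[0,0.001,0.032,0,0,0,0.3],[0,0.001,0.04,0,0,0,0.3],[0,0.001,0.048,0,0,0,0.3],[0,0.001,0.056,0,0,0,0.3],[0,0.001,0.064,0,0,0,0.3],[0,0.001,0.07,0,0,0,0.3]]]'

```text
time: 21.58
position: [625.0, -15.7, 217.4]
ee_rot: [-3.139, -0.001, 1.572]
ft_force: [-0.8, -0.1, 4.2]
opening: 0.495
grasp_force: 35.0
```

Emit:
apply_moves --targets '[[[0,0,0.007,0,0,0,0.3],[0,0,0.014,0,0,0,0.3],[0,0,0.021,0,0,0,0.3],[0,0,0.028,0,0,0,0.3],[0,0,0.033,0,0,0,0.3],[0,0,0.037,0,0,0,0.3],[0,0,0.037,0,0,0,0.3]]]'

```text
time: 22.17
position: [624.9, -15.7, 206.2]
ee_rot: [-3.139, -0.001, 1.572]
ft_force: [0.2, 1.2, 0.9]
opening: 0.494
grasp_force: 35.0
```

Emit:
apply_moves --targets '[[[0,0,0.004,0,0,0,0.3],[0,0,0.008,0,0,0,0.3],[0,0,0.012,0,0,0,0.3],[0,0,0.012,0,0,0,0.3]]]'

```text
time: 22.5
position: [625.1, -15.8, 203.6]
ee_rot: [-3.14, -0.001, 1.572]
ft_force: [-1.7, 0.3, 5.0]
opening: 0.496
grasp_force: 35.0
```

Emit:
apply_moves --targets '[[[0,0,0.003,0,0,0,0.3],[0,0,0.005,0,0,0,0.3],[0,0,0.005,0,0,0,0.3]]]'

```text
time: 22.75
position: [625.1, -15.8, 203.5]
ee_rot: [-3.14, -0.001, 1.572]
ft_force: [-6.2, 0.6, 12.8]
opening: 0.498
grasp_force: 35.0
```

Run:
```python
from rim import *
im,d=arm.read_camera('side'); p=arm.camera_params('side'); W=cloud(p,d); h=cv2.cvtColor(im,cv2.COLOR_RGB2HSV)
m=near(W,(624,-17),97,150,200)&(h[...,0]>5)&(h[...,0]<23)&(h[...,1]>150)&(np.hypot(W[...,0]-624,W[...,1]+17)>35)
P=W[m]; A=np.c_[P[:,0]-624,P[:,1]+17,np.ones(len(P))]; s=np.linalg.lstsq(A,P[:,2],rcond=None)[0]; print(m.sum(),'slopes mm/100mm',s[:2]*100,'z',s[2])
```

```text
1880 slopes mm/100mm [-0.00439462  0.05925632] z 179.25004369210262
```

Emit:
apply_moves --targets '[[[0,0.001,-0.003,0,0,0,0.3],[0,0.001,-0.003,0,0,0,0.6],[0,0.001,-0.003,0,0,0,0.8],[0,0.001,-0.003,0,0,0,0.8],[0,0.001,-0.003,0,0,0,0.8],[0,0.001,-0.06,0,0,0,0.8],[0,0.001,-0.15,0,0,0,0.8],[0,0,-0.28,0,0,0,0.8],[0,0,-0.4,0,0,0,0.8],[0,-0.2,-0.45,0,0,0,0.8],[0,-0.4,-0.45,0,0,0,0.8],[0,-0.5,-0.45,0,0,0,0.8]]]'

```text
time: 23.8
position: [501.4, -16.2, 336.6]
ee_rot: [-3.14, -0.001, 1.572]
ft_force: [0.3, -0.3, 0.4]
opening: 0.801
grasp_force: 0.0
```

Run:
```python
from rim import *
from pl import st
st(); Z=[]
for c in ['side','top']:
    im,d=arm.read_camera(c); p=arm.camera_params(c); W=cloud(p,d); h=cv2.cvtColor(im,cv2.COLOR_RGB2HSV)
    m=near(W,(624,-17),97,150,200)&(h[...,0]>5)&(h[...,0]<23)&(h[...,1]>150)&(np.hypot(W[...,0]-624,W[...,1]+17)>35)
    P=W[m]; A=np.c_[P[:,0]-624,P[:,1]+17,np.ones(len(P))]; s=np.linalg.lstsq(A,P[:,2],rcond=None)[0]; print(c,m.sum(),'slopes mm/100mm',s[:2]*100,'z',s[2])
    Z.append(im[100:350,180:380] if c=='side' else im[60:310,150:350])
save('fin.png',np.hstack(Z),2)
```

```text
23.8 [501.4 -16.2 336.6] [-3.140e+00 -1.000e-03  1.572e+00] F [ 0.3 -0.3  0.4] op 0.801 g 0.0 q [-0.14 -0.15  1.56  0.    1.74 -0.14]
side 2201 slopes mm/100mm [-0.01546462  0.16691278] z 179.22418560191343
top 99 slopes mm/100mm [-0.32931074  0.76758555] z 179.33277701021842
```

View pics/fin.png

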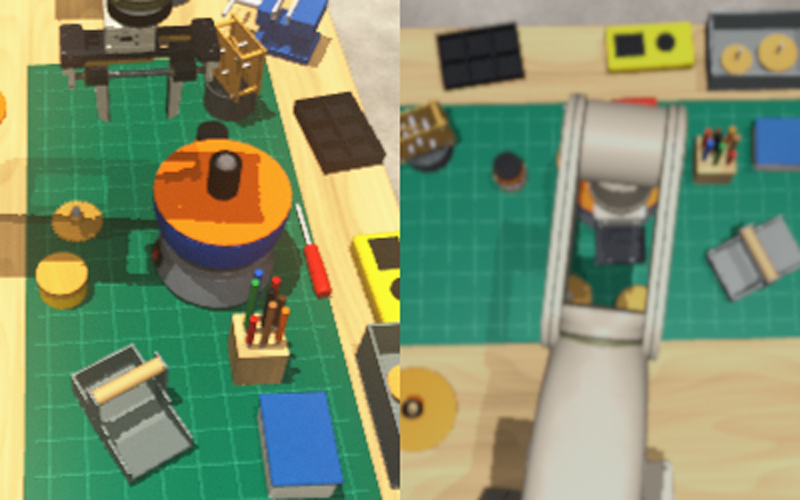

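The picture shows the lid flat on the rim at crop (222,195), with its top face at z = 179 and the spigot showing through the sleeve. The tote stands upright and empty, and nothing else has moved. I'm handing in.

```bash
python3 -c "
from cell import arm
print(arm.hand_in())"
```

```text
the job is handed in; nothing more can be done
None
```

I handed the job in at about 24 s: the four brass parts are in the bowl, the empty tote is upright back where it was, and the lid is home and flat on the rim.

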